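# Seat the specimen holder in the microtome's tapered dovetail way

### The arm

A 6-joint arm with a two-finger parallel gripper is mounted at the origin on the work surface; the furniture and walls round the work are solid. World frame = base frame: x ahead of the robot, y to its left, z up, the work surface at z = 0. Lengths are in m, angles in rad, forces in N, time in s.
With the tool pointing down it reaches from about 0.3 to 0.775 m from the base axis. Payload 14.6 kg.
Tool frame: the origin (TCP) lies at the very end of the fingers, on their centre line; the grasp point (between the pads) lies 19 mm behind it; z points along the fingers, y is the line along which they close (so a half turn about z gives the same grasp; the last joint's range is limited). The gripper opens to 94 mm and grips with 3 to 60 N. Pads are 16 mm wide; open, the fingers measure 119 mm over their backs; the gripper's body (75 mm by 177 mm) begins 78 mm behind the grasp point.
Start: joints at [-0.792, 0.3, 1.521, -0, 1.321, -0.067], TCP at [0.412, -0.365, 0.17] pointing down, gripper open.
Joint ranges: [-3.03, 3.03], [-0.79, 2.21], [0.23, 2.52], [-1.04, 4.18], [0, 3.07], [-2.55, 2.55]. Speed limits (rad/s): [2.22, 2.22, 2.57, 3.14, 3.14, 3.14].

### API

Orientations are given as [roll, pitch, yaw] about the fixed x, y, z axes, in that order (R = Rz(yaw) Ry(pitch) Rx(roll)).
In Python, from station import ctrl gives the robot as it stands.
- The arm moves only by the shell command python3 -m pendant 'ROWS' [OPENING] [FORCE]. ROWS is JSON, a list of rows, each a list of 2 entries, a list of its own where there are three numbers: the shift along the world's x, y, z in cm, then the turn about the world's z in rad. A call has 1 to 20 rows; each row shifts and turns the commanded pose from where the row before left it; what a row does not reach is not made up. A row lasts 1/12 s, in which the tool goes at most 41.7 mm and 7.16 degrees, less where a joint would pass 70% of its speed; a pose out of reach is approached as far as the arm can. A call is refused whole if a number of a shift passes 4.17 or a number of a turn 0.125, either way. A call with a gripper value outside its range is refused whole. OPENING is the opening, from 0 (shut) to 1 (fully open), set as the call begins (- or left out, the last holds). The fingers move at their own pace and stop on an object; FORCE is the grip in N (left out, the last holds). Time passes only in rows, so rows that do not move let the fingers close. It gives the time, the measured TCP pose, the force, the opening and the grip force at its end, in the units of the state.
- ctrl.get_obs(): the state, without advancing time (a new reading comes with each control period).
- ctrl.camera(name): name is "side" or "top"; returns a dict with "color" (400x640x3 uint8, red, green, blue), "intrinsics" (3x3 intrinsics, pixels), "camera_from_world" (4x4, takes a point from world to camera coordinates). Camera axes: x right, y down, z forward; pixel columns grow to the right and rows downward; lengths in m; the calibration is good to about 2 mm. A picture is of the moment at which its call begins. There is no depth.
- ctrl.hand_in(): hands the job in; it is judged then, once.
The state is a dict: "time_s": time; "qpos": joint angles; "joint_vel": joint speeds; "tau": joint torques, N m; "ee_pos": TCP position; "eef_rot": TCP orientation; "force": force on the tool from outside, world axes, zero at the start; "moment": the same for the moment, N m; "grip_width": finger opening in m; "grip_force": force on a finger pad.
Only numpy, scipy, OpenCV 4.12 (cv2) and the standard library are available. Lean on these libraries where they do the work, as an engineer would, in place of code of your own. Each camera call takes 0.05 s, during which the arm holds its last target. There are 200 camera calls.

### The job

Set the loose specimen holder on the open end of the microtome bed and slide its dovetail foot along the tapered way until it wedges tight, straight and flat in the way, and stays tight when you let go. Seat it with a firm, steady push, feeling for the wedge, without ramming it home, and leave the things standing around alone.

Things in the scene. Friction and masses are not known exactly. Their poses are not given: they have to be found in the camera images.
- specimen_holder: Loose specimen holder, about 0.3 to 0.5 kg, 66 mm high. Its steel dovetail foot is 14 mm high and 56 mm long, 56 mm wide at the sole at the back and 47 mm in front (tapered 8 % a side), flanks leaning inward at 60 degrees. Origin: centre of the sole, z up. +x is its front, the narrow end, which enters the way first.
- holder_block (a point): Middle of the holder's plain aluminium block: 52 long (holder's x) x 44 wide (y), upright flat sides from 14 to 46 mm above the sole, good to grip across the 44 mm with about 25 N; this point is 30 mm above the sole. Above it two dark jaws, 40 mm wide, hold a white cassette and wax block; a black clamp screw sticks out in front to x = 34 mm at 54 mm height.
- holder_back (a point): Centre of the block's flat back face, 26 mm behind and 30 mm above the holder's origin (the foot ends 2 mm further back): the place to push along the way for the last bit. Held stiffly in a gripper the foot can bind on one flank before it is wedged, and comes loose when let go; freed and pushed here in the middle it lines itself up.
- microtome: Microtome bed, fixed: white cast base 186 x 106 mm with a flat steel way floor 40 mm above the desk. Origin: on the desk under the way's centre line; +x runs along the way from the open end to the narrow end. At x = 73 to 91 mm stands a feed housing 82 mm high, with a drum on its -y side.
- set_down (a point): Middle of the open part of the way floor (floor level, microtome's x = -61 mm), free of rails from x = -92 to -30 mm: the 56 mm foot can be set down here, its axis along the way, before it slides in.
- way_mouth (a point): Mouth of the way, floor level on the centre line (x = -30 mm). From here to x = 70 mm two undercut rails, 12 mm high, outer sides 49 mm from the centre line, close in by 8 % a side; flanks of 60 degrees match the foot, which has 8 mm of play on the +y side and 3 to 8 mm on the -y side as its nose enters on the centre line.
- gib_screws (a point): The middle one of three screws on the -y rail that set a brass gib strip, whose setting differs each time. By it the holder wedges with its origin anywhere from x = 10 to 40 mm, up to 2.5 mm off centre to +y. Before that it slides with 1 to 5 N; 10 to 15 N along +x wedges it so that it holds itself; over 25 N is ramming.
- fixed_rail: The steel rail on the +y side of the way, part of the microtome; the holder's +y flank wedges against it. Origin: 40 mm above the microtome's, same axes. Beyond it, to the left of the bed, a window sill at 250 mm height begins 0.46 m from the base axis, measured in the direction (0.26, 0.97); keep the wrist clear of it.
- vial_0: Bystander: small vial with a teal cap, 25 mm thick, 53 mm high; origin under its centre. It stands behind the fixed microscope, which fills x = 0.20 to 0.39, y = -0.10 to 0.15 and is 417 mm high: carry things and swing the arm clear of it.
- vial_1: Bystander: small vial with a dark blue cap, 25 mm thick, 53 mm high; origin under its centre.
- slide_box: Bystander: flat green slide box, 70 x 98 x 31 mm; origin under its centre.
- timer: Bystander: white bench timer, 58 x 62 x 18 mm; origin under its centre.

How it is judged:
At the end, for the whole second after the job is handed in: the released holder rests wedged between the rails: it still presses on the fixed rail with over 2 N, its sole flat on the way floor (1.5 mm), its axis straight with the way (0.03 rad), its origin 7 to 45 mm along the way (contact force between specimen_holder and fixed_rail above 2 N and x of specimen_holder in the frame of microtome between 0.007 and 0.045 m and y of specimen_holder in the frame of microtome between -0.004 and 0.005 m and z of specimen_holder in the frame of microtome between 0.0385 and 0.0415 m and angle between the x axis of specimen_holder and the x axis of microtome, either way round below 0.03 rad and angle between specimen_holder's own z axis and vertical below 0.03 rad and linear speed of specimen_holder below 0.005 m/s); the robot touches nothing.
It fails at once if the holder is rammed: over 30 N between it and the fixed rail (contact force between specimen_holder and fixed_rail above 30 N).
It fails at once if a bystander is moved over 20 mm or a vial tipped (distance of any of vial_0, vial_1, slide_box, timer from where it was at the start of the episode above 0.02 m or angle between any of vial_0, vial_1's own z axis and vertical above 0.5 rad).
It also fails if it takes over 72 s, if anything falls off the work surface, if the arm or the gripper's body presses on something with over 40 N, if the wrist force passes 120 N, or if a joint passes its speed limit or range.

## Working session

There is one attempt and no reset: what is moved stays moved. The work goes in short steps, Python scripts to look and compute and a shell command to move; the robot and the scene stay as the last step left them, time stands still between calls to the robot, and variables do not carry over. Pictures are saved under pics/ and viewed, at most 10 in all, crops included, and the job is handed in when it is done.

```bash
mkdir -p pics; python3 - <<'E'
from station import ctrl
import cv2,numpy as np
o=ctrl.get_obs();print({k:np.round(v,3) for k,v in o.items()})
for n in("top","side"):
    c=ctrl.camera(n);cv2.imwrite(f"pics/{n}0.png",c["color"][:,:,::-1]);print(n,c["intrinsics"].round(1).tolist(),c["camera_from_world"].round(4).tolist())
E
```

```text
{'time_s': np.float64(0.0), 'qpos': array([-0.792,  0.3  ,  1.522, -0.   ,  1.321, -0.067]), 'joint_vel': array([-0.001,  0.001,  0.   ,  0.001,  0.001, -0.001]), 'tau': array([ 1.0000e-03, -5.3180e+01, -3.5274e+01,  7.1000e-02,  2.4000e-02,
       -0.0000e+00]), 'ee_pos': array([ 0.411, -0.365,  0.17 ]), 'eef_rot': array([-3.14 , -0.   ,  0.846]), 'force': array([-0.385, -0.063, -0.534]), 'moment': array([-0.014, -0.04 , -0.001]), 'grip_force': np.float64(0.0), 'grip_width': np.float64(0.094)}
top [[470.8, 0.0, 325.6], [0.0, 470.8, 197.5], [0.0, 0.0, 1.0]] [[0.0163, -0.9997, -0.0182, -0.0353], [-0.9893, -0.0135, -0.145, 0.485], [0.1447, 0.0204, -0.9893, 0.835], [0.0, 0.0, 0.0, 1.0]]
side [[385.2, 0.0, 317.4], [0.0, 385.2, 195.3], [0.0, 0.0, 1.0]] [[0.994, -0.1093, -0.0001, -0.4464], [-0.0518, -0.4702, -0.881, 0.0718], [0.0963, 0.8758, -0.473, 0.8778], [0.0, 0.0, 0.0, 1.0]]
```

View pics/top0.png

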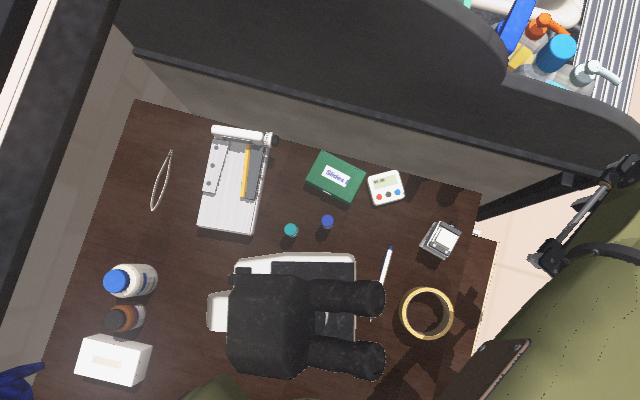

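View pics/side0.png

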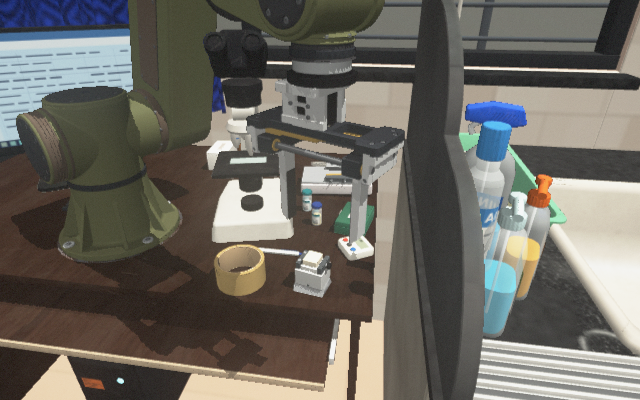

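Top view: the holder is at about (440,240) and the microtome at about (232,185), with its housing at the top (130) and the open end at the bottom (230). The vials are at (291,230) and (327,221), the slide box at (336,176) and the timer at (386,188). I'll enlarge both for measuring.

```bash
python3 - <<'E'
import cv2,numpy as np
t=cv2.imread("pics/top0.png");s=cv2.imread("pics/side0.png")
f=lambda im,x,y,w,h,k:cv2.resize(im[y:y+h,x:x+w],None,fx=k,fy=k,interpolation=cv2.INTER_CUBIC)
a=f(t,190,115,100,130,4.5)   # 450x585
b=f(t,410,210,60,55,5.5)     # 330x302
c=f(s,285,240,60,50,5.5)     #330x275
r=np.vstack([b,c,np.zeros((585-len(b)-len(c),330,3),np.uint8)])
cv2.imwrite("pics/z.png",np.hstack([a,r])); print(a.shape,b.shape,c.shape)
E
```

```text
(585, 450, 3) (302, 330, 3) (275, 330, 3)
```

View pics/z.png

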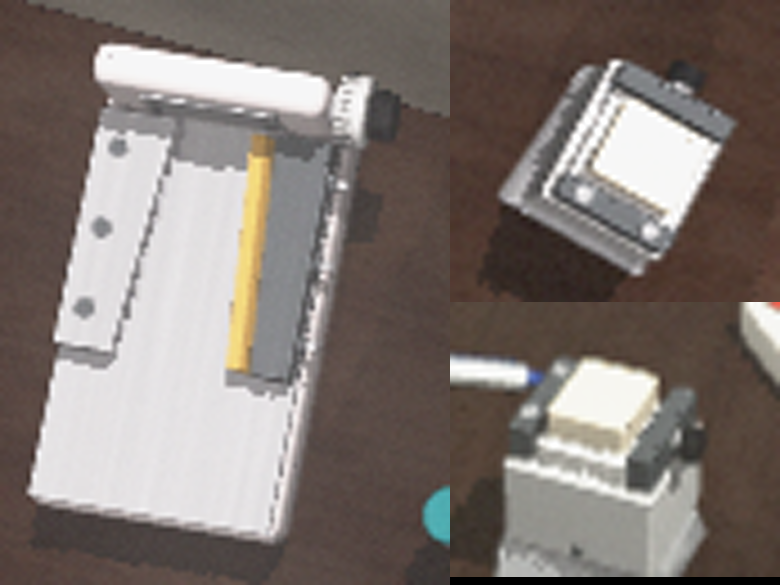

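The enlarged crops show the microtome's floor corner at crop (33,493), the rail ends at (57,342) and (290,384), and the gib in yellow on the -y side. The holder's sole corners are at (502,197), (638,274) and (583,66), and its screw (the front) is at (687,73). I'll fit poses to these points.

```bash
cat > h.py <<'E'
from station import ctrl
import cv2,numpy as np
from scipy.optimize import least_squares
def proj(c,P):
    M=c["camera_from_world"];q=P@M[:3,:3].T+M[:3,3];q=q@c["intrinsics"].T
    return q[:,:2]/q[:,2:]
def fit(c,mp,px,z0,g):
    mp=np.array(mp)/1000.;px=np.array(px)
    def W(p):
        C,S=np.cos(p[2]),np.sin(p[2]);x,y,z=mp.T
        return np.c_[p[0]+C*x-S*y,p[1]+S*x+C*y,z+z0]
    r=least_squares(lambda p:(proj(c,W(p))-px).ravel(),g,loss="soft_l1",x_scale=[.01,.01,.1])
    return r.x,(proj(c,W(r.x))-px).round(1).tolist()
E
python3 - <<'E'
from h import *
c=ctrl.camera("top")
a=np.array([[33,493],[270,532],[57,342],[290,384],[110,352],[103,113]])/4.5+[190,115]
m=[[-93,53,40],[-93,-53,40],[-30,49,52],[-30,-49,52],[-30,28,52],[70,49,52]]
w=[0,1,2,3,5]
print("mt",fit(c,[m[i] for i in w],a[w],0,[.6,.2,-.2]))
b=(np.array([[502,197],[638,274],[583,66],[545,193],[687,73]])-[450,0])/5.5+[410,210]
m=[[-28,28,0],[-28,-28,0],[28,23.5,0],[-26,22,46],[34,0,54]]
for w in([0,1,2],[0,1,2,3,4]): print("ho",fit(c,[m[i] for i in w],b[w],0,[.45,-.25,-.5]))
s=ctrl.camera("side")
b=(np.array([[505,463],[640,503],[590,370]])-[450,302])/5.5+[285,240]
# ray of holder block top corners side view
print("ho side",fit(s,[[-26,22,46],[-26,-22,46]],b[:2],0,[.45,-.25,-.5]))
for n,p in(("vial0",(291,230)),("vial1",(327,221))):
    print(n,least_squares(lambda q:proj(c,np.array([[q[0],q[1],.053]]))[0]-p,[.45,.05]).x)
for n,p in(("box",(336,176)),("timer",(386,188))):
    print(n,least_squares(lambda q:proj(c,np.array([[q[0],q[1],.03]]))[0]-p,[.45,.05]).x)
E
```

```text
mt (array([ 0.51424798,  0.14412074, -0.15015423]), [[-2.4, 0.6], [1.6, 1.5], [-0.5, -0.0], [0.4, -0.7], [0.2, -1.7]])
ho (array([ 0.41202084, -0.24195789, -0.49695686]), [[-1.0, 0.0], [0.7, 0.7], [0.1, -0.8]])
ho (array([ 0.41163823, -0.24191382, -0.49981142]), [[-1.1, 0.2], [0.7, 0.9], [0.2, -0.6], [-0.9, 0.5], [0.9, -1.2]])
ho side (array([ 0.41511196, -0.2401098 ,  1.06080811]), [[0.7, 0.4], [-0.6, -0.4]])
vial0 [0.42307549 0.03277094]
vial1 [ 0.44021092 -0.03154287]
box [ 0.52709925 -0.04664704]
timer [ 0.50558223 -0.13990773]
```

```bash
python3 - <<'E'
from h import *
c=ctrl.camera("top");s=ctrl.camera("side")
b=(np.array([[505,463],[640,503]])-[450,302])/5.5+[285,240]
print("ho side",fit(s,[[-26,-22,46],[26,-22,46]],b,0,[.41,-.25,-.5]))
def ov(p,segs,x,y,w,h,k,cam=c):
    im=cv2.resize(cam["color"][y:y+h,x:x+w,::-1],None,fx=k,fy=k,interpolation=cv2.INTER_CUBIC)
    R=np.array([[np.cos(p[2]),-np.sin(p[2])],[np.sin(p[2]),np.cos(p[2])]])
    for sg in segs:
        q=np.array(sg)/1000.;q[:,:2]=q[:,:2]@R.T+p[:2]
        u=((proj(cam,q)-[x,y]+.5)*k).astype(int)
        cv2.polylines(im,[u.reshape(-1,1,2)],False,(0,0,255),1)
    return im
base=[[-93,53,40],[-93,-53,40],[93,-53,40],[93,53,40],[-93,53,40]]
r=lambda s:[[70,s*49,52],[-30,s*49,52],[-30,s*31,52]]
hs=[[73,53,82],[73,-53,82],[91,-53,82],[91,53,82],[73,53,82]]
mt=ov([.5142,.1441,-.150],[base,r(1),r(-1),hs,[[-93,0,40],[70,0,40]]],190,115,100,130,4.5)
box=lambda a,b,z:[[-a,b,z],[a,b,z],[a,-b,z],[-a,-b,z],[-a,b,z]]
hs=[[[-28,28,0],[28,23.5,0],[28,-23.5,0],[-28,-28,0],[-28,28,0]],box(26,22,46)]
h1=ov([.4118,-.2419,-.5],hs,410,210,60,55,5.5);h2=ov([.4118,-.2419,-.5],hs,285,240,60,55,5.5,s)
cv2.imwrite("pics/ov.png",np.hstack([mt,np.vstack([h1,h2])[:585]]) if len(h1)*2>=585 else 0)
E
```

```text
ho side (array([ 0.41414476, -0.24382973, -0.57085978]), [[-1.1, -0.8], [1.0, 0.6]])
```

View pics/ov.png

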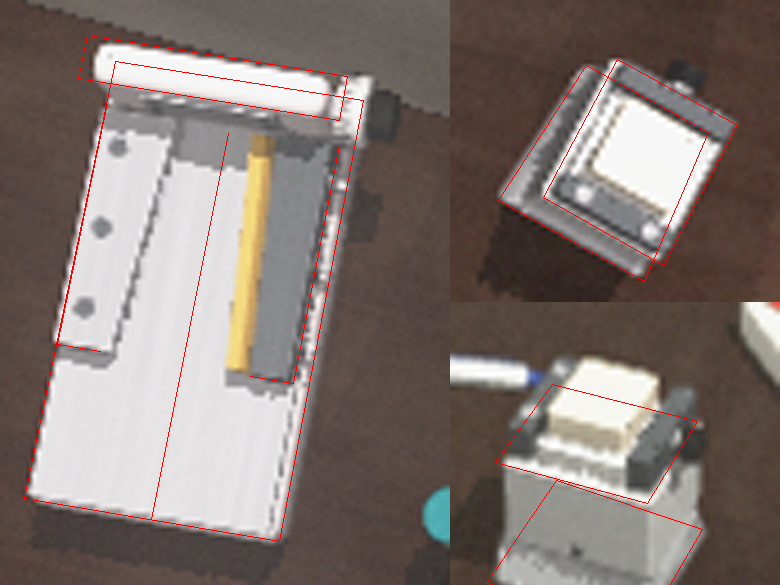

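The overlay matches both objects to about a pixel. Next I'll move above the holder and turn to its yaw.

```bash
python3 -m pendant '[[[0,1.1,0],-0.1224],[[0,1.1,0],-0.1224],[[0,1.1,0],-0.1224],[[0,1.1,0],-0.1224],[[0,1.1,0],-0.1224],[[0,1.1,0],-0.1224],[[0,1.1,0],-0.1224],[[0,1.1,0],-0.1224],[[0,1.2,0],-0.1224],[[0,1.2,0],-0.1224],[[0,1.1,0],-0.1224],[[0,0,0],0],[[0,0,0],0]]' 1 25; python3 -c "
from station import ctrl
print(ctrl.get_obs()['qpos'])"
```

```text
time_s: 1.38
ee_pos: [0.4118, -0.2417, 0.1704]
eef_rot: [3.142, -0.0, -0.496]
force: [0.1, 0.1, 0.2]
grip_width: 0.0939
grip_force: 0.0
[-6.07514269e-01  1.37342911e-01  1.71876917e+00 -4.95610460e-05
  1.28519260e+00  1.45897123e+00]
```

```bash
python3 -m pendant '[[[0,0,-2],0],[[0,0,-2],0],[[0,0,-2],0],[[0,0,-2],0],[[0,0,-2],0],[[0,0,-2],0],[[0,0,-1.2],0],[[0,0,-1],0],[[0,0,-0.5],0],[[0,0,-0.5],0],[[0,0,0],0],[[0,0,0],0]]'; python3 -c "
from station import ctrl
print(ctrl.get_obs()['qpos'])"
python3 -m pendant '[[[0,0,0],0],[[0,0,0],0],[[0,0,0],0],[[0,0,0],0],[[0,0,0],0],[[0,0,0],0],[[0,0,0],0],[[0,0,0],0],[[0,0,0],0],[[0,0,0],0]]' 0.3 25
```

```text
time_s: 2.38
ee_pos: [0.4119, -0.242, 0.0186]
eef_rot: [3.142, -0.001, -0.5]
force: [-0.9, -0.2, 0.3]
grip_width: 0.0942
grip_force: 0.0
[-6.07873314e-01  3.34519217e-01  1.86844488e+00 -3.19118853e-05
  9.38053881e-01  1.46286721e+00]
time_s: 3.22
ee_pos: [0.4118, -0.2418, 0.0184]
eef_rot: [3.142, -0.0, -0.501]
force: [-1.4, -1.0, 9.0]
grip_width: 0.0325
grip_force: 59.7
```

```bash
python3 -m pendant '[[[0,0,0],0],[[0,0,0],0],[[0,0,0],0]]' - 25;  python3 - <<'E'
from h import *
a=ctrl.camera("side")["color"][180:320,230:390,::-1];b=ctrl.camera("top")["color"][170:310,360:520,::-1]
cv2.imwrite("pics/g1.png",cv2.resize(np.hstack([a,b]),None,fx=2.5,fy=2.5,interpolation=cv2.INTER_CUBIC))
E
```

```text
time_s: 3.47
ee_pos: [0.4118, -0.2421, 0.0187]
eef_rot: [3.141, -0.001, -0.501]
force: [-2.4, -1.2, 5.9]
grip_width: 0.0322
grip_force: 45.6
```

View pics/g1.png

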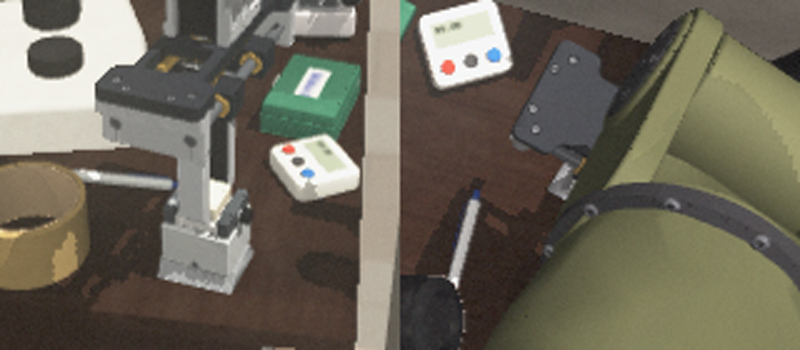

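The fingers look too high: in the side view the tip ends near the top of the block (crop (195,222)). I'll check this by projecting the expected tip.

```bash
python3 - <<'E'
from h import *
s=ctrl.camera("side")
d=np.array([np.sin(-.5),-np.cos(-.5)])*-1
for z in(.0187,.03,.046,.06):
    for k in(-.016,-.022):
        n=np.array([-np.sin(-.5),np.cos(-.5)])
        P=np.array([[*(np.array([.4118,-.242])+k*n),z]]);print(z,k,((proj(s,P)[0]-[230,180])*2.5).round(0))
im=s["color"][180:320,270:350,::-1];cv2.imwrite("pics/g2.png",cv2.resize(im[20:130],None,fx=5,fy=5,interpolation=cv2.INTER_CUBIC))
E
```

```text
0.0187 -0.016 [195. 256.]
0.0187 -0.022 [192. 261.]
0.03 -0.016 [195. 244.]
0.03 -0.022 [191. 249.]
0.046 -0.016 [194. 226.]
0.046 -0.022 [191. 231.]
0.06 -0.016 [194. 210.]
0.06 -0.022 [191. 215.]
```

View pics/g2.png

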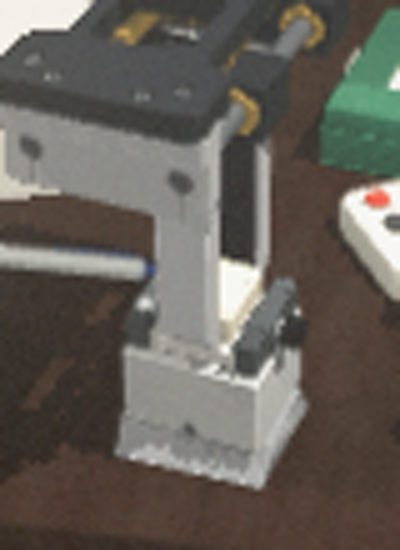

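```bash
python3 - <<'E'
from h import *
s=ctrl.camera("side")
for z in(.14,.17,.185,.20):
    print(z,proj(s,np.array([[.447+.005,-.396-.005,z],[.376-.005,-.334+.005,z]])).round(0).tolist())
im=cv2.imread("pics/side0.png")[110:270,240:420];cv2.imwrite("pics/s0.png",cv2.resize(im,None,fx=3.5,fy=3.5,interpolation=cv2.INTER_CUBIC))
E
```

```text
0.14 [[353.0, 282.0], [289.0, 253.0]]
0.17 [[354.0, 264.0], [288.0, 236.0]]
0.185 [[355.0, 254.0], [288.0, 227.0]]
0.2 [[355.0, 244.0], [287.0, 218.0]]
```

View pics/s0.png

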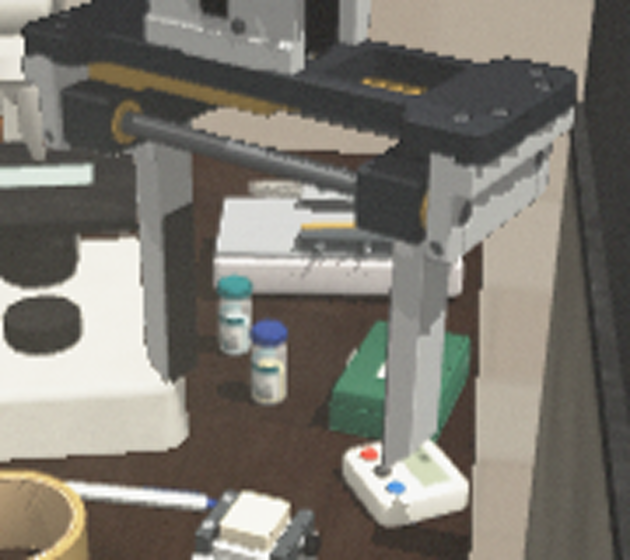

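The actual fingertips sit 30 mm above the reported TCP z. At the start they are at about 0.20 rather than 0.17, and here at about 0.048, where they have closed on the cassette. I'll open, go 30 mm lower and grip the block.

```bash
python3 -m pendant '[[[0,0,0],0],[[0,0,0],0],[[0,0,0],0],[[0,0,0],0],[[0,0,0],0],[[0,0,0],0],[[0,0,0],0],[[0,0,0],0]]' 1 25; python3 -m pendant '[[[0,0,-1],0],[[0,0,-1],0],[[0,0,-0.5],0],[[0,0,-0.4],0],[[0,0,0],0],[[0,0,0],0]]'; python3 -c "
from station import ctrl
print(ctrl.get_obs()['qpos'])"
python3 -m pendant '[[[0,0,0],0],[[0,0,0],0],[[0,0,0],0],[[0,0,0],0],[[0,0,0],0],[[0,0,0],0],[[0,0,0],0],[[0,0,0],0],[[0,0,0],0],[[0,0,0],0]]' 0.35 25
```

```text
time_s: 4.33
ee_pos: [0.4116, -0.2417, 0.0181]
eef_rot: [3.142, 0.0, -0.501]
force: [0.1, -0.4, -0.3]
grip_width: 0.0829
grip_force: 0.0
time_s: 4.83
ee_pos: [0.4116, -0.2416, -0.011]
eef_rot: [-3.142, 0.001, -0.501]
force: [0.1, 0.6, 0.2]
grip_width: 0.094
grip_force: 0.0
[-6.07640822e-01  3.86421704e-01  1.88357090e+00 -6.90073217e-06
  8.72219106e-01  1.46372789e+00]
time_s: 5.67
ee_pos: [0.4117, -0.2417, -0.0107]
eef_rot: [-3.142, -0.0, -0.501]
force: [0.1, 1.1, 0.6]
grip_width: 0.044
grip_force: 25.0
```

Gripped: width 44 mm at 25 N. Before carrying, I'll estimate the arm geometry and check its clearance over the microscope.

```bash
python3 - <<'E'
import numpy as np
from scipy.optimize import least_squares
e=.0366
D=[(.3,1.522,.4115,-.365,.17),(.13734,1.71877,.4118,-.2417,.1704),(.33452,1.86844,.4119,-.242,.0186),(.38642,1.88357,.4116,-.2416,-.011)]
D=np.array(D);q2,q3=D[:,0],D[:,1];r=np.sqrt(D[:,2]**2+D[:,3]**2-e*e);z=D[:,4]
f=lambda p:np.r_[p[0]+p[1]*np.sin(q2)+p[2]*np.sin(q2+q3)-r,p[3]+p[1]*np.cos(q2)+p[2]*np.cos(q2+q3)-z]
s=least_squares(f,[.05,.4,.4,0]);print(s.x,np.abs(s.fun).max())
a,L1,L2,d=s.x
for R,Z in((.478,.03),(.478,.15),(.53,.03),(.56,.15)):
    t=least_squares(lambda q:[a+L1*np.sin(q[0])+L2*np.sin(q[0]+q[1])-R,d+L1*np.cos(q[0])+L2*np.cos(q[0]+q[1])-Z],[.3,1.6]).x
    el=(a+L1*np.sin(t[0]),Z-L2*np.cos(t.sum()));print(R,Z,t.round(3),"elbow r, height of elbow over TCP",el[0].round(3),(el[1]-Z).round(3))
E
```

```text
[ 0.00434508  0.35871645  0.44328923 -0.05973468] 0.009103860249363382
0.478 0.03 [0.309 1.867] elbow r, height of elbow over TCP 0.113 0.252
0.478 0.15 [0.153 1.751] elbow r, height of elbow over TCP 0.059 0.145
0.53 0.03 [0.433 1.699] elbow r, height of elbow over TCP 0.155 0.236
0.56 0.15 [0.371 1.484] elbow r, height of elbow over TCP 0.135 0.125
```

```bash
python3 - <<'E'
from h import *
c=ctrl.camera("top");s=ctrl.camera("side")
for p in((228,272),(228,370),(300,272),(385,285)):
  for z in(.2,.417):
    print(p,z,least_squares(lambda q:proj(c,np.array([[q[0],q[1],z]]))[0]-p,[.3,.05]).x.round(3))
print("wrist z->row",[(z,proj(s,np.array([[.411,-.365,z]]))[0].round(0).tolist()) for z in(.3,.35,.4,.45,.5)])
print("base z->row",[(z,proj(s,np.array([[0,0,z]]))[0].round(0).tolist()) for z in(.2,.25,.3,.35,.4,.45)])
cv2.imwrite("pics/s3.png",s["color"][:,:,::-1])
E
```

```text
(228, 272) 0.2 [0.349 0.11 ]
(228, 272) 0.417 [0.352 0.061]
(228, 370) 0.2 [0.211 0.103]
(228, 370) 0.417 [0.258 0.057]
(300, 272) 0.2 [0.351 0.004]
(300, 272) 0.417 [ 0.354 -0.011]
(385, 285) 0.2 [ 0.334 -0.12 ]
(385, 285) 0.417 [ 0.342 -0.097]
wrist z->row [(0.3, [319.0, 160.0]), (0.35, [319.0, 118.0]), (0.4, [319.0, 72.0]), (0.45, [319.0, 21.0]), (0.5, [319.0, -38.0])]
base z->row [(0.2, [98.0, 144.0]), (0.25, [91.0, 120.0]), (0.3, [84.0, 95.0]), (0.35, [76.0, 67.0]), (0.4, [68.0, 38.0]), (0.45, [59.0, 7.0])]
```

View pics/s3.png

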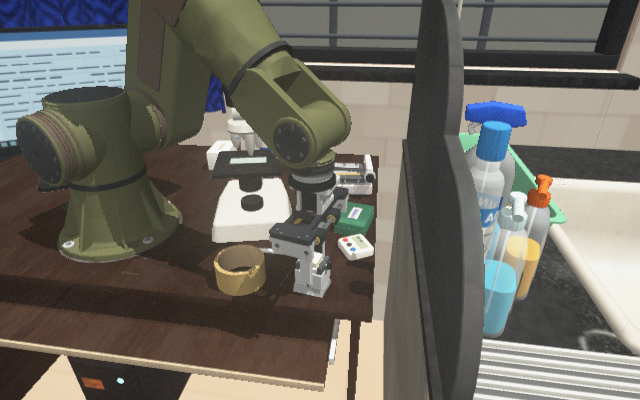

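The elbow stays over the microscope at safe height if I carry high (reported z about 0.19) and bow outward, keeping 7 cm from the back wall. Lift and carry.

```bash
python3 -m pendant '[[[0,0,1],0],[[0,0,2],0],[[0,0,2],0],[[0,0,2],0],[[0,0,2],0],[[0,0,2],0],[[0,0,2],0],[[0,0,2],0],[[0,0,2],0],[[0,0,2],0],[[0,0,1],0],[[0,0,0],0]]' && python3 -m pendant '[[[0.58,1,0],0.035],[[0.58,2,0],0.035],[[0.58,2,0],0.035],[[0.58,2,0],0.035],[[0.58,2,0],0.035],[[0.58,2,0],0.035],[[0.58,2,0],0.035],[[0.58,2,0],0.035],[[0.58,2,0],0.035],[[0.58,2,0],0.035],[[0,2,0],0],[[0,2,0],0],[[0,2,0],0],[[0,2,0],0],[[0,2,0],0],[[0,2,0],0],[[0,2,0],0],[[0,2,0],0],[[0,2,0],0],[[0,2.5,0],0]]'; python3 -m pendant '[[[0,0,0],0],[[0,0,0],0]]';python3 -c "
from station import ctrl
print(ctrl.get_obs()['tau'])"
```

```text
time_s: 6.77
ee_pos: [0.4122, -0.2421, 0.1913]
eef_rot: [3.141, -0.003, -0.501]
force: [-0.5, 0.2, -3.3]
grip_width: 0.0437
grip_force: 25.0
time_s: 8.43
ee_pos: [0.4687, 0.1543, 0.1876]
eef_rot: [3.14, 0.002, -0.149]
force: [0.4, 0.0, -3.5]
grip_width: 0.0439
grip_force: 25.0
time_s: 8.6
ee_pos: [0.4687, 0.1544, 0.1877]
eef_rot: [3.141, 0.002, -0.147]
force: [-0.8, -0.4, -3.7]
grip_width: 0.0438
grip_force: 25.0
[  1.68714389 -47.17541456 -37.87448645   0.1412375   -0.09670494
   0.30744435]
```

```bash
python3 -m pendant '[[[-0.3,0,-2],0],[[-0.3,0,-2],0],[[-0.3,0,-2],0],[[-0.3,0,-2],0],[[-0.35,-0.1,-2],0],[[0,0,-2],0],[[0,0,-1],0],[[0,0,-0.8],0],[[0,0,-0.7],0],[[0,0,0],0],[[0,0,0],0],[[0,0,0],0]]';python3 - <<'E'
from h import *
print(ctrl.get_obs()['tau'].round(1))
a=ctrl.camera("top")["color"][105:255,180:300,::-1];b=ctrl.camera("side")["color"][95:245,270:400,::-1]
cv2.imwrite("pics/p1.png",cv2.resize(np.hstack([a,b]),None,fx=3.2,fy=3.2,interpolation=cv2.INTER_CUBIC))
E
```

```text
time_s: 9.6
ee_pos: [0.4547, 0.1524, 0.045]
eef_rot: [-3.141, -0.001, -0.151]
force: [0.1, -0.2, -3.9]
grip_width: 0.0441
grip_force: 25.0
[ -0.  -48.6 -30.7  -0.   -0.1  -0. ]
```

View pics/p1.png

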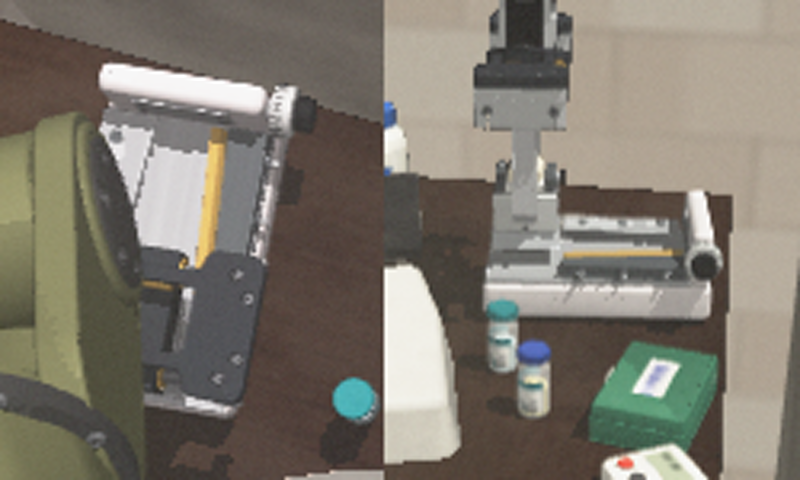

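The side view shows the holder above the open end of the bed, upright and with the nose just short of the rails. I'll lower it until it touches.

```bash
python3 -m pendant '[[[0,0,-0.6],0],[[0,0,-0.4],0],[[0,0,-0.2],0],[[0,0,-0.2],0],[[0,0,0],0],[[0,0,0],0]]'; python3 -m pendant '[[[0,0,-0.1],0],[[0,0,-0.1],0],[[0,0,0],0],[[0,0,0],0]]'
```

```text
time_s: 10.2
ee_pos: [0.4541, 0.1523, 0.0302]
eef_rot: [3.142, 0.0, -0.151]
force: [0.1, 0.3, -3.3]
grip_width: 0.0435
grip_force: 25.0
time_s: 10.53
ee_pos: [0.4547, 0.1524, 0.0293]
eef_rot: [-3.141, -0.001, -0.151]
force: [-3.3, -0.9, 7.4]
grip_width: 0.0439
grip_force: 25.0
```

Contact at z = 0.029, as expected. I'll ease off slightly and slide in while watching the forces.

```bash
python3 -m pendant '[[[0,0,0.1],0],[[0.3,-0.045,0],0],[[0.49,-0.074,0],0],[[0.49,-0.074,0],0],[[0.49,-0.074,0],0],[[0.49,-0.074,0],0],[[0.49,-0.074,0],0],[[0.2,-0.03,0],0],[[0,0,0],0]]'; python3 -m pendant '[[[0.3,-0.045,0],0],[[0.3,-0.045,0],0],[[0.3,-0.045,0],0],[[0,0,0],0],[[0,0,0],0]]'
```

```text
time_s: 11.28
ee_pos: [0.4843, 0.1477, 0.0293]
eef_rot: [-3.141, -0.001, -0.151]
force: [0.9, 0.3, -1.2]
grip_width: 0.0438
grip_force: 25.0
time_s: 11.7
ee_pos: [0.493, 0.1464, 0.0293]
eef_rot: [-3.142, -0.001, -0.151]
force: [1.8, 0.2, -0.1]
grip_width: 0.0434
grip_force: 25.0
```

```bash
python3 -m pendant '[[[0.25,-0.038,0],0],[[0.25,-0.038,0],0],[[0.25,-0.038,0],0],[[0.25,-0.038,0],0],[[0,0,0],0]]'; python3 -m pendant '[[[0.25,-0.038,0],0],[[0.25,-0.038,0],0],[[0.25,-0.038,0],0],[[0.25,-0.038,0],0],[[0,0,0],0]]'
```

```text
time_s: 12.12
ee_pos: [0.503, 0.1454, 0.0293]
eef_rot: [-3.141, 0.0, -0.151]
force: [-0.6, 4.3, 0.3]
grip_width: 0.0438
grip_force: 25.0
time_s: 12.53
ee_pos: [0.5126, 0.1447, 0.0293]
eef_rot: [-3.14, 0.001, -0.151]
force: [-3.7, 10.6, 2.0]
grip_width: 0.0437
grip_force: 25.0
```

The gib is pressing toward +y (10 N sideways), with the holder at mt x of about 0. I'll release here, then push from behind.

```bash
python3 -m pendant '[[[0,0.05,0],0],[[0,0.05,0],0],[[0,0,0],0]]'; python3 -m pendant '[[[0,0,0],0],[[0,0,0],0],[[0,0,0],0],[[0,0,0],0],[[0,0,0],0],[[0,0,0],0]]' 0.8; python3 -m pendant '[[[0,0,1],0],[[0,0,2],0],[[0,0,2],0],[[0,0,2],0],[[0,0,2],0],[[0,0,0.5],0],[[0,0,0],0],[[0,0,0],0]]' 
```

```text
time_s: 12.78
ee_pos: [0.5127, 0.1447, 0.0293]
eef_rot: [-3.141, 0.0, -0.15]
force: [-2.7, 4.0, 1.9]
grip_width: 0.0441
grip_force: 25.0
time_s: 13.28
ee_pos: [0.5127, 0.1444, 0.0293]
eef_rot: [3.142, -0.0, -0.151]
force: [0.5, -0.1, 0.2]
grip_width: 0.0752
grip_force: 0.0
time_s: 13.95
ee_pos: [0.5124, 0.1444, 0.1237]
eef_rot: [3.141, 0.0, -0.151]
force: [-0.3, -0.3, -0.1]
grip_width: 0.0756
grip_force: 0.0
```

```bash
python3 -m pendant '[[[-1,0.15,0],0],[[-1,0.15,0],0],[[-1,0.15,0],0],[[-1,0.17,0],0],[[-0.95,0.2,0],0],[[0,0,0],0],[[0,0,0],0],[[0,0,0],0],[[0,0,0],0],[[0,0,0],0],[[0,0,0],0]]' 0 20;  python3 -m pendant '[[[0,0,-2],0],[[0,0,-2],0],[[0,0,-2],0],[[0,0,-2],0],[[0,0,-0.7],0],[[0,0,-0.3],0],[[0,0,0],0],[[0,0,0],0]]';python3 - <<'E'
from h import *
a=ctrl.camera("top")["color"][105:255,180:300,::-1];b=ctrl.camera("side")["color"][95:245,270:400,::-1]
cv2.imwrite("pics/p2.png",cv2.resize(np.hstack([a,b]),None,fx=3.2,fy=3.2,interpolation=cv2.INTER_CUBIC))
E
```

```text
time_s: 14.87
ee_pos: [0.4634, 0.1526, 0.1242]
eef_rot: [3.142, 0.0, -0.151]
force: [0.4, 0.1, -0.3]
grip_width: 0.0047
grip_force: 0.0
time_s: 15.53
ee_pos: [0.4638, 0.1528, 0.0352]
eef_rot: [-3.141, -0.001, -0.151]
force: [-0.5, -0.8, 0.7]
grip_width: 0.0004
grip_force: 0.0
```

View pics/p2.png

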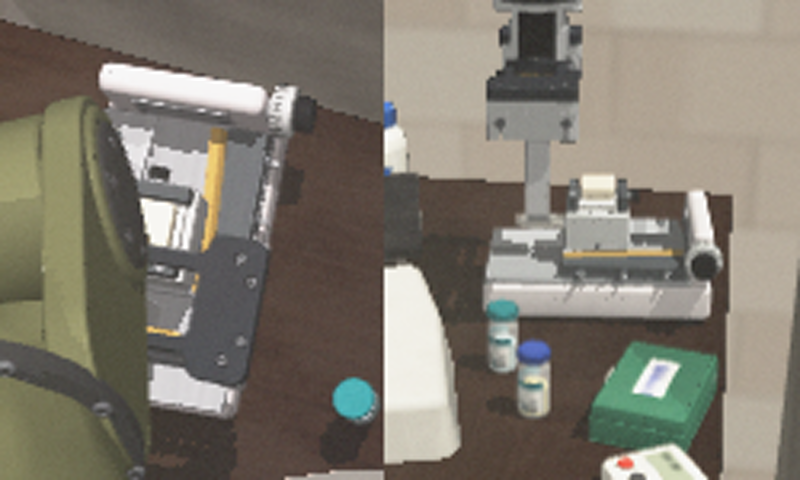

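The holder stands in the way at x of about 0, and the closed fingers are behind its back face at the right height. I'll advance in small steps and watch the force.

```bash
python3 -m pendant '[[[0.4,-0.06,0],0],[[0.4,-0.06,0],0],[[0.3,-0.045,0],0],[[0.2,-0.03,0],0],[[0,0,0],0]]'; for i in 1 ; do python3 -m pendant '[[[0.1,-0.015,0],0],[[0.1,-0.015,0],0],[[0.1,-0.015,0],0],[[0.1,-0.015,0],0],[[0,0,0],0]]'; done;python3 -m pendant '[[[0.1,-0.015,0],0],[[0.1,-0.015,0],0],[[0.1,-0.015,0],0],[[0.1,-0.015,0],0],[[0,0,0],0]]'
```

```text
time_s: 16.05
ee_pos: [0.4766, 0.1506, 0.0343]
eef_rot: [-3.142, -0.0, -0.151]
force: [0.5, -1.1, -1.1]
grip_width: 0.0005
grip_force: 0.0
time_s: 16.47
ee_pos: [0.4801, 0.1502, 0.0342]
eef_rot: [-3.142, 0.0, -0.151]
force: [-0.7, 1.6, -0.5]
grip_width: 0.0004
grip_force: 0.6
time_s: 16.88
ee_pos: [0.4844, 0.1494, 0.0342]
eef_rot: [3.142, -0.0, -0.151]
force: [-0.5, 2.0, -0.6]
grip_width: 0.0005
grip_force: 0.5
```

```bash
python3 -m pendant '[[[0.1,-0.015,0],0],[[0.1,-0.015,0],0],[[0.1,-0.015,0],0],[[0,0,0],0]]'; python3 -m pendant '[[[0.1,-0.015,0],0],[[0.1,-0.015,0],0],[[0.1,-0.015,0],0],[[0,0,0],0]]'
```

```text
time_s: 17.22
ee_pos: [0.4874, 0.149, 0.0343]
eef_rot: [3.142, -0.0, -0.151]
force: [-1.5, 0.6, -0.5]
grip_width: 0.0005
grip_force: 0.6
time_s: 17.55
ee_pos: [0.4904, 0.1485, 0.0343]
eef_rot: [-3.142, -0.0, -0.151]
force: [-1.8, 0.9, 0.6]
grip_width: 0.0006
grip_force: 0.6
```

```bash
python3 -m pendant '[[[0.1,-0.015,0],0],[[0.1,-0.015,0],0],[[0,0,0],0]]'; python3 -m pendant '[[[0.1,-0.015,0],0],[[0.1,-0.015,0],0],[[0,0,0],0]]'
```

```text
time_s: 17.8
ee_pos: [0.4924, 0.1482, 0.0342]
eef_rot: [3.142, -0.0, -0.151]
force: [-0.8, 1.1, -0.2]
grip_width: 0.0005
grip_force: 0.6
time_s: 18.05
ee_pos: [0.4943, 0.1479, 0.0342]
eef_rot: [3.142, -0.0, -0.151]
force: [-0.9, 1.4, -0.5]
grip_width: 0.0004
grip_force: 0.7
```

```bash
python3 -m pendant '[[[0.05,-0.007,0],0],[[0.05,-0.008,0],0],[[0.05,-0.008,0],0],[[0,0,0],0]]'|grep -E "pos|^force"; python3 -m pendant '[[[0.05,-0.008,0],0],[[0,0,0],0]]'|grep -E "pos|^force"
```

```text
ee_pos: [0.4957, 0.1478, 0.0342]
force: [-1.8, 2.6, 0.3]
ee_pos: [0.4962, 0.1477, 0.0342]
force: [-1.9, 2.3, -1.1]
```

```bash
python3 -m pendant '[[[0.05,-0.007,0],0],[[0.05,-0.008,0],0],[[0.05,-0.008,0],0],[[0,0,0],0]]'|grep -E "pos|^force"; python3 -m pendant '[[[0.05,-0.008,0],0],[[0,0,0],0]]'|grep -E "pos|^force"
```

```text
ee_pos: [0.4977, 0.1475, 0.0342]
force: [-2.2, 2.0, 0.8]
ee_pos: [0.4983, 0.1473, 0.0342]
force: [-2.4, 2.3, -0.7]
```

```bash
python3 -m pendant '[[[0.05,-0.007,0],0],[[0.05,-0.008,0],0],[[0,0,0],0]]'|grep -E "pos|^force"
```

```text
ee_pos: [0.4993, 0.1472, 0.0342]
force: [-1.1, 1.4, -0.3]
```

```bash
python3 -m pendant '[[[0.05,-0.007,0],0],[[0.05,-0.008,0],0],[[0.05,-0.008,0],0],[[0,0,0],0]]'|grep -E "pos|^force"
```

```text
ee_pos: [0.5008, 0.147, 0.0342]
force: [-1.9, 2.3, 0.3]
```

```bash
python3 -m pendant '[[[0.05,-0.007,0],0],[[0.05,-0.008,0],0],[[0.05,-0.008,0],0],[[0,0,0],0]]'|grep -E "pos|^force"
```

```text
ee_pos: [0.5023, 0.1467, 0.0342]
force: [-1.7, 1.9, -1.0]
```

```bash
python3 -m pendant '[[[0.05,-0.007,0],0],[[0.05,-0.008,0],0],[[0,0,0],0]]'|grep -E "pos|^force"
```

```text
ee_pos: [0.5033, 0.1466, 0.0342]
force: [-1.1, 2.4, 0.2]
```

```bash
python3 -m pendant '[[[0.05,-0.007,0],0],[[0.05,-0.008,0],0],[[0,0,0],0]]'|grep -E "pos|^force"
```

```text
ee_pos: [0.5043, 0.1464, 0.0342]
force: [-1.8, 1.2, -0.5]
```

```bash
python3 -m pendant '[[[0.05,-0.007,0],0],[[0.05,-0.008,0],0],[[0.05,-0.008,0],0],[[0,0,0],0]]'|grep -E "pos|^force"
```

```text
ee_pos: [0.5057, 0.1462, 0.0342]
force: [-2.1, 1.4, -0.5]
```

```bash
python3 -m pendant '[[[0.05,-0.007,0],0],[[0.05,-0.008,0],0],[[0,0,0],0]]'|grep -E "pos|^force"
```

```text
ee_pos: [0.5066, 0.1461, 0.0342]
force: [-3.7, 2.9, 0.4]
```

```bash
python3 -m pendant '[[[0.05,-0.007,0],0],[[0.05,-0.008,0],0],[[0,0,0],0]]'|grep -E "pos|^force"
```

```text
ee_pos: [0.5067, 0.1461, 0.0342]
force: [-10.3, 4.1, 5.8]
```

```bash
python3 -m pendant '[[[0.05,-0.007,0],0],[[0.05,-0.008,0],0],[[0,0,0],0]]'|grep -E "pos|^force"
```

```text
ee_pos: [0.5069, 0.1461, 0.0342]
force: [-17.9, 4.5, 11.3]
```

The wedge is felt: the axial force rose steeply to about 18 N within 0.3 mm of travel. I'll back off gently and leave.

```bash
python3 -m pendant '[[[-0.1,0.015,0],0],[[-0.1,0.015,0],0],[[-0.3,0.045,0],0],[[-0.5,0.075,0],0],[[-0.5,0.075,0],0],[[-0.5,0.075,0],0],[[0,0,0],0],[[0,0,0],0]]'; python3 - <<'E'
from h import *
cv2.imwrite("pics/f_side.png",ctrl.camera("side")["color"][:,:,::-1])
E
python3 -m pendant '[[[0,0,2],0],[[0,0,2],0],[[0,0,2],0],[[0,0,2],0],[[0,0,2],0],[[0,0,0],0],[[0,0,0],0]]'
```

```text
time_s: 22.22
ee_pos: [0.4886, 0.1489, 0.0344]
eef_rot: [-3.141, -0.0, -0.15]
force: [0.3, -0.6, 0.0]
grip_width: 0.0003
grip_force: 0.0
time_s: 22.85
ee_pos: [0.4892, 0.1488, 0.1348]
eef_rot: [-3.141, -0.002, -0.151]
force: [0.1, -0.2, -0.6]
grip_width: 0.0004
grip_force: 0.0
```

Now I'll clear the view and check the holder's pose numerically in the top image, using the wax block and cassette outline.

```bash
python3 -m pendant '[[[0,-1,0.8],0],[[0,-2,0.8],0],[[0,-2,0.8],0],[[0,-2,0.8],0],[[0,-2,0.8],0],[[0,-2,0.8],0],[[0,-2,0.8],0],[[0,-2,0],0],[[0,-2,0],0],[[0,-2,0],0],[[0,-2,0],0],[[0,-1,0],0],[[0,0,0],0],[[0,0,0],0]]'|grep -E "pos|time"; python3 - <<'E'
from h import *
c=ctrl.camera("top");K=6
p=np.array([.5142,.1441]);C,S=np.cos(-.15),np.sin(-.15)
# rectify plane at height z in microtome frame, 0.25 mm/px: cols=y (left +), rows=x (up +)
def rect(z,cam):
    m=np.array([[-.03,.035],[-.03,-.035],[.075,-.035],[.075,.035]])
    w=np.c_[p[0]+C*m[:,0]-S*m[:,1],p[1]+S*m[:,0]+C*m[:,1],np.full(4,z)]
    d=np.float32([[(.035-y)*4000,(.075-x)*4000] for x,y in m])
    H=cv2.getPerspectiveTransform(np.float32(proj(cam,w)),d)
    return cv2.warpPerspective(cam["color"],H,(280,420),flags=cv2.INTER_CUBIC)
im=rect(.106,c)
hsv=cv2.cvtColor(im,cv2.COLOR_RGB2HSV)
for th in(200,215,230):
    g=cv2.morphologyEx((hsv[...,2]>th).astype(np.uint8),cv2.MORPH_OPEN,np.ones((9,9)))
    n,l,st,ce=cv2.connectedComponentsWithStats(g)
    for i in range(1,n):
        if st[i,4]>3000:
            r=cv2.minAreaRect(np.argwhere(l==i)[:,::-1].astype(np.int32))
            print(th,"x %.1f y %.1f mm"%(75-r[0][1]/4,35-r[0][0]/4),"size",np.round(np.array(r[1])/4,1),"ang",round(r[2],1))
g=((hsv[...,2]<110)).astype(np.uint8)
n,l,st,ce=cv2.connectedComponentsWithStats(cv2.morphologyEx(g,cv2.MORPH_OPEN,np.ones((9,9))))
for i in range(1,n):
    if st[i,4]>800:
        r=cv2.minAreaRect(np.argwhere(l==i)[:,::-1].astype(np.int32));print("dark x %.1f y %.1f"%(75-r[0][1]/4,35-r[0][0]/4),np.round(np.array(r[1])/4,1),round(r[2],1))
E
```

```text
time_s: 24.02
ee_pos: [0.4884, -0.0713, 0.1899]
200 x 71.2 y 0.1 mm size [ 7.5 69.8] ang 90.0
200 x 9.5 y 10.9 mm size [45.7 78.5] ang -0.0
200 x 24.0 y -18.6 mm size [10.7 33.8] ang 1.5
200 x 3.3 y -29.6 mm size [10.2 66. ] ang -0.0
215 x 71.4 y 0.1 mm size [ 7.2 69.8] ang 90.0
215 x 9.2 y 10.9 mm size [78.  45.2] ang 90.0
215 x -2.8 y -29.8 mm size [54. 10.] ang 90.0
230 x 71.8 y 0.1 mm size [69.7  6.5] ang -0.0
230 x 28.3 y 3.8 mm size [30.5 25.5] ang -0.0
dark x 58.3 y -12.9 [11.2 43.8] 88.6
```

```bash
python3 - <<'E'
from h import *
c=ctrl.camera("top")
def rect(img,p,z,ox,oy):
    C,S=np.cos(p[2]),np.sin(p[2]);m=np.array([[-.03,.024],[-.03,-.024],[.04,-.024],[.04,.024]])
    d=np.float32([[(.024-y)*4000,(.04-x)*4000] for x,y in m]);m=m+[ox,oy]
    w=np.c_[p[0]+C*m[:,0]-S*m[:,1],p[1]+S*m[:,0]+C*m[:,1],np.full(4,z)]
    H=cv2.getPerspectiveTransform(np.float32(proj(c,w)),d)
    return cv2.warpPerspective(img,H,(192,280),flags=cv2.INTER_CUBIC)
A=rect(cv2.imread("pics/top0.png")[:,:,::-1],[.4118,-.2419,-.5],.066,0,0)
B=rect(c["color"],[.5142,.1441,-.15],.106,.026,.001)
cv2.imwrite("pics/cmp.png",np.hstack([A,B])[:,:,::-1])
ga,gb=[cv2.cvtColor(x,cv2.COLOR_RGB2GRAY) for x in(A,B)]
mask=np.zeros_like(ga);
for pad in(20,35,45):
    mask[:]=0;mask[pad+20:280-pad-10,pad:192-pad]=255
    W=np.eye(2,3,dtype=np.float32)
    try:
        cc,W=cv2.findTransformECC(ga,gb,W,cv2.MOTION_EUCLIDEAN,(3,300,1e-7),mask,7)
        q=W@np.array([96,160,1.]);print(pad,"cc %.2f"%cc,"ang",round(float(np.arctan2(W[1,0],W[0,0])),4),"dx,dy mm",(160-q[1])/4,(96-q[0])/4)
    except cv2.error as e: print(pad,"fail")
E
```

```text
20 cc 0.91 ang 0.0164 dx,dy mm 2.178037315607071 -2.802508682012558
35 cc 0.93 ang -0.0185 dx,dy mm 2.2415520548820496 3.136499583721161
45 cc 0.99 ang -0.0168 dx,dy mm 2.211318388581276 -0.8865450620651245
```

The image registration gives the holder at x of about 28 mm. Its yaw is straight to within measurement accuracy (about 0.017 rad), and the flat-fingered push at the way's yaw supports that. Handing in.

```bash
python3 -c "
from station import ctrl
print(ctrl.hand_in())"
```

```text
the job is handed in; nothing more can be done
None
```

The holder is set in the way, pushed to about 18 N along the way where the wedge showed clearly, then released and handed in; the last picture puts it at about x = 28 mm and straight to about 0.02 rad. I did not re-check tightness with a second push, and hand-in returned no verdict.

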